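# Set the parcel-marking machine to the red stamp and snap its hood shut

### The arm

A 6-joint arm with a two-finger parallel gripper is mounted at the origin on the work surface. World frame = base frame: x ahead of the robot, y to its left, z up, the work surface at z = 0. Lengths are in m, angles in degrees, forces in N, time in s.
With the tool pointing down it reaches from about 0.35 to 0.875 m from the base axis. Payload 4.2 kg.
Tool frame: the origin (TCP) lies midway between the tips of the shut fingers; the grasp point (between the pads) lies 19 mm behind it; z points along the fingers, y is the line along which they close (so a half turn about z gives the same grasp; the last joint's range is limited). The gripper opens to 87 mm and grips with 3 to 60 N. Pads are 19 mm wide; open, the fingers measure 117 mm over their backs; the gripper's body (75 mm by 190 mm) begins 51 mm behind the grasp point.
Start: joints at [79.905, 22.042, 0.453, 0, -68.411, -14.817], TCP at [0.263, 0.567, 0.223] pointing down, gripper open.
Joint ranges: [-179.83, 179.83], [-69.29, 118.12], [-61.27, 80.66], [-181.25, 117.63], [-171.15, -9.14], [-177.46, 177.46]. Speed limits (degrees/s): [159.86, 159.86, 180, 180, 180, 180].

### API

Orientations are given as a 3x3 rotation matrix whose columns are the frame's x, y, z axes.
In Python, from station import r, cams gives the robot as it stands.
- The arm moves only by the tool play_rows, never from a script. Its argument "commands" is text: rows parted by semicolons, each of 6 numbers parted by spaces: the shift along the world's x, y, z normalised to -1 to 1, where 1 is 30 mm, then the turn, a rotation vector about the world's x, y, z normalised to -1 to 1, where 1 is 0.15 rad. A call has 1 to 20 rows; each row shifts and turns the commanded pose from where the row before left it; what a row does not reach is not made up. A row lasts 1/10 s, in which the tool goes at most 50 mm and 8.59 degrees, less where a joint would pass 70% of its speed; a pose out of reach is approached as far as the arm can. A call with a number of a shift or a turn outside -1 to 1 is refused whole. A call with a gripper value outside its range is refused whole. "grip" is the finger opening in mm, from 0 to 87, set as the call begins (left out, the last holds). The fingers move at their own pace and stop on an object; the grip force is fixed at half the most. Time passes only in rows, so rows that do not move let the fingers close. It gives the time, the measured TCP pose, the force, the opening and the grip force at its end, in the units of the state.
- r.sense(): the state, without advancing time (a new reading comes with each control period).
- cams.capture(name): name is "scene" or "top"; returns (picture, depth): 400x640x3 uint8, blue, green, red; 400x640 float32, m along the optical axis (not along the pixel's ray), 0 where there is no reading.
- cams.camera_info(name): a dict with "mtx" (3x3 intrinsics, pixels), "k1" (the pictures are not rectified: a ray, as slopes to the right and down, at radius r is drawn at 1 + k1 r^2 times it, then the intrinsics apply), "R" (3x3) and "t" (3): a world point X has camera coordinates R X + t. Camera axes: x right, y down, z forward; pixel columns grow to the right and rows downward; lengths in m; the calibration is good to about 2 mm. A picture is of the moment at which its call begins. camera_info takes no time and is no camera call.
- r.finish_job(): hands the job in; it is judged then, once.
The state is a dict: "time_s": time; "joints": joint angles; "joint_velocities": joint speeds; "effort": joint torques, N m; "tcp_pos": TCP position; "ee_rot": TCP orientation; "wrist_force": force on the tool from outside, world axes, zero at the start; "moment": the same for the moment, N m; "gripper_width": opening from 0.0 (shut) to 1.0 (fully open); "gripper_force": force on a finger pad.
Only numpy, scipy, OpenCV 4.12 (cv2) and the standard library are available. Lean on these libraries where they do the work, as an engineer would, in place of code of your own. Each camera call takes 0.05 s, during which the arm holds its last target. There are 200 camera calls.

### The job

Set up the parcel-marking machine for fragile parcels: turn its stamp turret clockwise, click by click, until the red stamp stands at the white pointer and do not run on past it, then close the clear hood over the turret and press it down until it snaps fully home. Leave the cup, the tape roll and the small carton where they are, and let go at the end.

Things in the scene. Friction and masses are not known exactly. Their poses are not given: they have to be found in the camera images.
- machine: Grey desktop marking machine, fixed on the desk, 197 mm deep (x from -82 to +115), 210 mm wide. Its flat face slopes 30 deg, looking to -x (towards the robot and its left) and up: outward normal (-0.5, 0, 0.866), up-slope (0.866, 0, 0.5) in this frame. The face is 57 mm high in front, 162 mm at the rear. Origin: centre of the underside, z up.
- face_center (a point): Where the turret's axis leaves the sloping face: (0, 0, 105) mm in the machine's frame (axes as the machine). On the axis stands the stamp turret: a disc 120 mm across, its top 17 mm over the face, with eight round stamp buttons, 25 mm across and 8 mm high, on a 45 mm radius; anticlockwise seen from above: red, white, blue, yellow, black, green, turquoise, purple.
- turret (a joint): Turret angle, rad, growing clockwise seen from above; 0 = red at the pointer. Detents every 0.785 rad; it starts two to four clicks short, at about -1.57, -2.36 or -3.14. Left alone it settles into the nearest detent, so half a click (0.39) more takes it to the next. Turning needs about 0.3 N m. Stops at -3.7 and +1.2 rad bar the other way round.
- turret_grip (a point): On the turret's axis, inside its black grip bar (64 mm long, 16 thick, 44 tall): 17 mm below the bar's top, 25 mm above the stamp tops, 50 mm above the face. z: turret axis, out of the face. x: along the bar, away from the red stamp (a red stripe on the bar's top marks the red side). y: across the bar, as the fingers close. Turns with the turret.
- red_stamp (a point): Centre of the top of the red stamp button, 45 mm from the turret's axis, 25 mm above the face.
- pointer (a point): The pointer: a white arrowhead painted on the face, 70 mm down-slope of the turret's axis, on the machine's -x side.
- hood (a joint): Hood angle, rad: 0 fully shut, 1.75 the stop; starts 1.3 to 1.6. Clear hood 179 mm long, 198 wide, 81 deep: 6 mm roof, two cheeks, a 25 mm yellow front lip and a yellow band along the roof's free edge. A stiff hinge (0.4 N m) keeps it at any angle. Shutting, it meets the catch at about 0.12 and takes about 10 N on the band; past 0.04 it snaps to 0 and stays.
- hood_hinge (a point): Middle of the hood's hinge line, on the face 100 mm up-slope of the turret's axis. Turns with the hood: y is the hinge axis (the machine's y), -x runs from the hinge to the free edge, z is the roof's outward normal; shut, z is the face's normal. The opening angle is a positive turn about y.
- hood_press (a point): Where to push the hood: on the outer side of the roof, middle of the yellow band, 20 mm short of the free edge, at (-155, 0, 81) mm in the axes of hood_hinge. Axes as hood_hinge: z is the roof's outward normal, which looks up and away from the robot while the hood is open.
- catch (a point): Top of the black sprung catch, 20 mm high, at the front +y corner of the face, which holds the shut hood; a like black block at the -y corner does nothing.
- cup: Bystander: lidded paper coffee cup, 83 mm across, 116 mm high, on the machine's +y side near the rear. Origin: centre of its base.
- tape_roll: Bystander: roll of parcel tape lying flat, 104 mm across, 48 mm high, on the machine's +y side near the front. Origin: centre of its underside.
- carton: Bystander: cardboard carton 120 x 90 x 60 mm, on the machine's -y side. Origin: centre of its underside.

How it is judged:
By the outcome, as a careful person would: the job done as asked, in the order asked, and still so for the second after the job is handed in, with the robot touching nothing.
It also fails if it takes over 72 s, if anything falls off the work surface, if the arm or the gripper's body presses on something with over 40 N, if the wrist force passes 120 N, or if a joint passes its speed limit or range.

## Working session

There is one attempt and no reset: what is moved stays moved. The work goes in short steps, Python scripts to look and compute and a tool call to move; the robot and the scene stay as the last step left them, time stands still between calls to the robot, and variables do not carry over. Pictures are saved under pics/ and viewed, at most 10 in all, crops included, and the job is handed in when it is done.

Besides the shell and the picture viewer there is one more tool, called after "Request:" in YAML: its name, and indented under it one key for each argument. play_rows: Moves the arm, as the interface text tells. Scaled input: -1 to 1 covers 30 mm each way for a shift and 0.15 rad each way for a turn. Its arguments: {"type":"object","properties":{"commands":{"type":"string"},"grip":{"type":"number"}},"required":["commands"]}

```bash
ls; mkdir -p pics; python3 - <<'E'
from station import r,cams
import cv2,numpy as np
for n in("scene","top"):
    p,d=cams.capture(n);cv2.imwrite(f"pics/{n}0.png",p);np.save(f"{n}0.npy",d)
    i=cams.camera_info(n);print(n,i)
s=r.sense();print(s["tcp_pos"],s["ee_rot"],s["time_s"])
E
```

```text
pics
scene {'mtx': array([[395.82028006,   0.        , 320.19157085],
       [  0.        , 395.82028006, 201.36809656],
       [  0.        ,   0.        ,   1.        ]]), 'k1': -0.0310868774502181, 'R': array([[-0.94137865, -0.33719679, -0.01022564],
       [-0.27317618,  0.77973194, -0.56337631],
       [ 0.19794194, -0.52755703, -0.82613714]]), 't': array([0.60800141, 0.17166534, 0.76893654])}
top {'mtx': array([[383.93157668,   0.        , 317.27971709],
       [  0.        , 383.93157668, 206.70674895],
       [  0.        ,   0.        ,   1.        ]]), 'k1': 0.014052890596384038, 'R': array([[ 0.02171745, -0.99902952,  0.03831945],
       [-0.99654025, -0.0247071 , -0.07935425],
       [ 0.080224  , -0.03646351, -0.99610969]]), 't': array([0.04774517, 0.61710289, 0.7835856 ])}
[0.263037   0.56636385 0.22157452] [[ 9.06893510e-01 -4.21359317e-01 -6.98461473e-04]
 [-4.21359875e-01 -9.06891702e-01 -1.81543576e-03]
 [ 1.31521857e-04  1.94071055e-03 -9.99998108e-01]] 0.1
```

View pics/scene0.png

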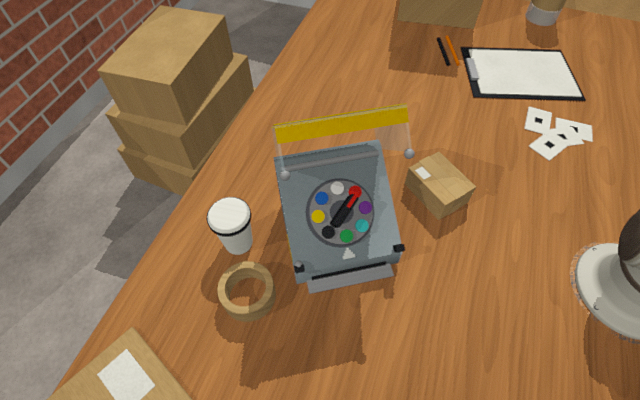

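View pics/top0.png

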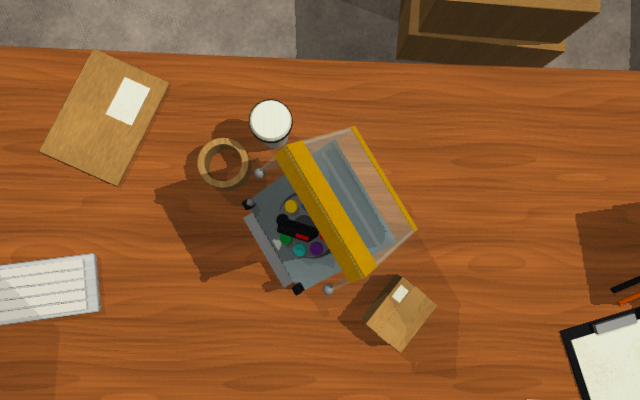

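The scene view shows the turret at about (341,211), with green at the pointer (348,254). Red at (355,191) is therefore 3 clicks short, at -2.36. The hood is open, with its yellow lip at the top, (275,126)–(410,123). I'll fit the machine pose from these pixels.

```bash
cat > h.py <<'E'
import numpy as np,cv2
from scipy.spatial.transform import Rotation as Rn
from station import r,cams
def proj(n,X):
    i=cams.camera_info(n)
    return cv2.projectPoints(np.asarray(X,float).reshape(-1,1,3),cv2.Rodrigues(i["R"])[0],i["t"],i["mtx"],np.array([i["k1"],0,0,0,0]))[0][:,0]
N=np.array([-.5,0,.866]);U=np.array([.866,0,.5]);Y=np.array([0,1.,0]);F=np.array([0,0,.105])
def face(u,y,n): return F+u*U+y*Y+n*N
def toW(p,X): return np.asarray(X)@Rn.from_euler('z',p[2]).as_matrix().T+[p[0],p[1],0]
def stamps(a): # red dir = -U at a=0, clockwise positive; others anticlockwise from red
    o=[]
    for k in range(8):
        t=np.pi-a+k*np.pi/4
        o.append(face(.045*np.cos(t),.045*np.sin(t),.025))
    return np.array(o)
def hood(th,X):
    B=np.array([U,Y,N]).T@Rn.from_euler('y',th).as_matrix()
    return face(.1,0,0)+np.asarray(X)@B.T
E
cat > fit.py <<'E'
from h import *
from scipy.optimize import least_squares
px=np.array([(355,191),(337,187),(321,198),(317,216),(328,231),(347,237),(362,226),(366,208),(348,254)],float)
img=cv2.imread("pics/scene0.png")
def model(p): return toW(p,np.vstack([stamps(p[3]),face(-.07,0,0)]))
best=None
for yaw in(-.5,-1,-1.5):
    s=least_squares(lambda p:(proj("scene",model(p))-px).ravel(),[.4,.3,yaw,-2.36],loss='soft_l1')
    if best is None or s.cost<best.cost: best=s
p=best.x;print(p,np.rad2deg(p[2]),best.cost);print((best.fun.reshape(-1,2)).round(1).tolist())
L=[[-.179,y,z] for z in(.081,.056) for y in(.099,-.099)]
lp=np.array([(275,126),(407,105),(277,143),(410,123)],float)
h=least_squares(lambda t:(proj("scene",toW(p,hood(t[0],L)))-lp).ravel(),[1.4])
print("hood",h.x,h.fun.reshape(-1,2).round(1).tolist())
vis=[]
for n in("scene","top"):
    im=cv2.imread(f"pics/{n}0.png");d=np.load(f"{n}0.npy")
    P=np.vstack([model(p),toW(p,hood(h.x[0],L)),toW(p,hood(h.x[0],[[-.155,0,.081],[0,.1,0],[0,-.1,0]])),toW(p,[face(0,0,.067)])])
    q=proj(n,P)
    i=cams.camera_info(n);zc=(P@i["R"].T+i["t"])[:,2]
    print(n,[(round(float(z),3),round(float(d[int(b),int(a)]),3)) for (a,b),z in zip(q,zc)])
    for a,b in q: cv2.circle(im,(int(a*1),int(b*1)),2,(255,0,255),-1)
    c=im[60:320,200:440]; vis.append(cv2.resize(c,None,fx=1.66,fy=1.66))
cv2.imwrite("pics/fit.png",np.hstack(vis));np.save("p.npy",np.r_[p,h.x])
print("grip",toW(p,[face(0,0,.05)]),"N",Rn.from_euler('z',p[2]).apply(N),"U",Rn.from_euler('z',p[2]).apply(U))
E
python3 fit.py
```

```text
[ 0.57521932  0.08487617 -0.98311126 -2.32484124] -56.328125992150476 6.995555120709243
[[0.2, 1.0], [0.2, 0.9], [0.7, -0.1], [0.8, 0.3], [0.1, 1.2], [-0.6, -0.9], [-0.2, -0.2], [-0.7, -0.4], [-0.4, -5.1]]
hood [1.30565376] [[-1.6, 1.9], [-0.8, -1.4], [-0.1, 2.5], [-1.5, -2.3]]
scene [(0.733, 0.735), (0.73, 0.731), (0.725, 0.726), (0.721, 0.725), (0.72, 0.722), (0.724, 0.724), (0.728, 0.728), (0.732, 0.734), (0.747, 0.748), (0.555, 0.617), (0.58, 1.075), (0.56, 0.634), (0.585, 1.036), (0.591, 0.572), (0.745, 0.746), (0.77, 0.758), (0.685, 0.686)]
top [(0.685, 0.507), (0.68, 0.502), (0.687, 0.511), (0.701, 0.704), (0.714, 0.718), (0.719, 0.722), (0.712, 0.715), (0.698, 0.7), (0.752, 0.751), (0.495, 0.815), (0.486, 0.493), (0.512, 0.837), (0.502, 0.511), (0.509, 0.501), (0.683, 0.537), (0.674, 0.535), (0.662, 0.665)]
grip [[0.56135842 0.10568182 0.1483    ]] N [-0.27721798  0.4161132   0.866     ] U [ 0.48014154 -0.72070805  0.5       ]
```

View pics/fit.png

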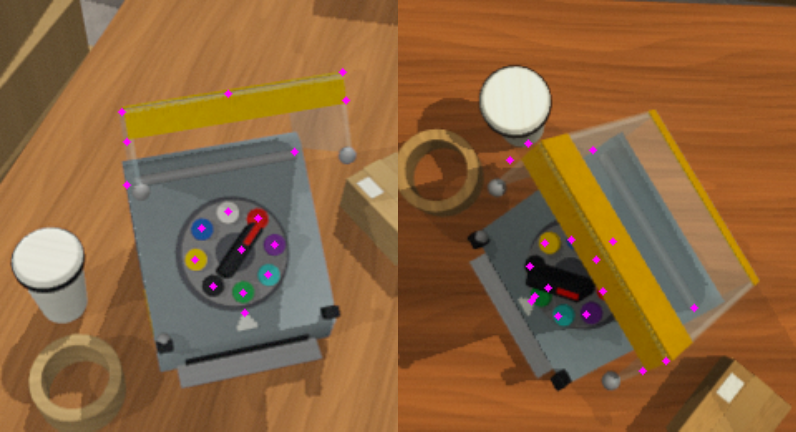

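The position fits: the depths match to 2 mm. The yaw is a few degrees off, because the hood corners and the pointer don't line up. I'll refit jointly with the hood lip and the catches, with the turret fixed at its detent.

```bash
cat > fit2.py <<'E'
from h import *
from scipy.optimize import least_squares
px=np.array([(355,191),(337,187),(321,198),(317,216),(328,231),(347,237),(362,226),(366,208),(348,254)],float)
c=lambda l,o:np.array(l)/1.66+o
lip_s=c([(123,109),(343,75),(127,138),(347,101)],(200,60))
lip_t=c([(526-398,153),(660-398,370)],(200,60))
cat_s=c([(165,345),(330,312)],(200,60)); cat_t=c([(480-398,238),(561-398,379)],(200,60))
L=[[-.179,y,z] for z in(.081,.056) for y in(.099,-.099)]
def f(q):
    p=q[:3]
    A=np.vstack([stamps(-2.356),face(-.07,0,0)])
    C=toW(p,[face(q[4],q[5],.015),face(q[4],-q[5],.015)])
    H=toW(p,hood(q[3],L))
    return np.vstack([proj("scene",toW(p,A))-px,proj("scene",H)-lip_s,proj("top",H[2:])-lip_t,proj("scene",C)-cat_s,proj("top",C)-cat_t]).ravel()
s=least_squares(f,[.575,.085,-.98,1.3,-.085,.09],loss='soft_l1');q=s.x
print(q.round(4),np.rad2deg(q[2]));print(f(q).reshape(-1,2).round(1).tolist())
p=q[:3];R=Rn.from_euler('z',p[2])
np.save("p.npy",q[:4])
print("grip",toW(p,[face(0,0,.05)]),"N",R.apply(N),"U",R.apply(U),"Y",R.apply(Y),"press",toW(p,hood(q[3],[[-.155,0,.081]])))
G=toW(p,[face(0,0,.05)])[0]; n=R.apply(N)
i=cams.camera_info("scene");X=toW(p,stamps(-2.356));d=np.load("scene0.npy")
print([(round(float(z),3),round(float(d[int(b+.5),int(a+.5)]),3)) for (a,b),z in zip(proj("scene",X),(X@i["R"].T+i["t"])[:,2])])
# bar direction (away from red): red dir in face at a=-2.356
t=np.pi+2.356; xb=-(np.cos(t)*R.apply(U)+np.sin(t)*R.apply(Y))
for sg in(1,-1):
    z=-n; x=sg*xb; y=np.cross(z,x); M=np.array([x,y,z]).T
    rel=Rn.from_matrix(M)*Rn.from_matrix(r.sense()["ee_rot"]).inv()
    print(sg,M.round(3).tolist(),"rotvec",rel.as_rotvec().round(3))
print("tcp grasp",G-n*.019,"pre",G-n*.019+n*.1)
E
python3 fit2.py
```

```text
[ 0.5753  0.0839 -1.0114  1.3157 -0.084   0.0951] -57.948544302734206
[[0.1, 0.5], [-0.0, 0.6], [0.5, -0.3], [0.7, 0.1], [0.1, 0.9], [-0.5, -1.3], [-0.2, -0.7], [-0.7, -1.0], [-1.1, -5.3], [-0.7, -0.9], [0.3, -2.0], [0.0, -0.8], [-0.1, -0.5], [-5.9, 2.6], [-9.9, 1.0], [-0.3, -1.1], [-0.1, -1.6], [-2.9, 0.7], [-2.1, 0.4]]
grip [[0.5620351  0.10510913 0.1483    ]] N [-0.26534033  0.42378592  0.866     ] U [ 0.45956945 -0.73399722  0.5       ] Y [0.84757185 0.53068066 0.        ] press [[0.59408324 0.05392373 0.32221918]]
[(0.733, 0.735), (0.73, 0.732), (0.726, 0.728), (0.722, 0.722), (0.721, 0.722), (0.724, 0.724), (0.729, 0.729), (0.732, 0.734)]
1 [[0.275, 0.924, 0.265], [0.894, -0.144, -0.424], [-0.353, 0.354, -0.866]] rotvec [-0.564  0.195  1.734]
-1 [[-0.275, -0.924, 0.265], [-0.894, 0.144, -0.424], [0.353, -0.354, -0.866]] rotvec [-0.182 -0.537 -1.328]
tcp grasp [0.56707657 0.0970572  0.131846  ] pre [0.54054253 0.13943579 0.218446  ]
```

```bash
cat > yel.py <<'E'
from h import *
import sys
def cloud(n,im,d,mask):
    i=cams.camera_info(n);v,u=np.nonzero(mask&(d>0));z=d[v,u]
    s=cv2.undistortPoints(np.c_[u,v].astype(float).reshape(-1,1,2),i["mtx"],np.array([i["k1"],0,0,0,0]))[:,0]
    return (np.c_[s*z[:,None],z]-i["t"])@i["R"]
def mach(p,W):
    M=(W-[p[0],p[1],0])@Rn.from_euler('z',p[2]).as_matrix(); return M
def yellow(im):
    h=cv2.cvtColor(im,cv2.COLOR_BGR2HSV);return (h[...,0]>22)&(h[...,0]<32)&(h[...,1]>200)&(h[...,2]>110)
if __name__=="__main__":
    p=np.load("p.npy")
    for n in("scene","top"):
        im=cv2.imread(f"pics/{n}0.png");d=np.load(f"{n}0.npy")
        M=mach(p,cloud(n,im,d,yellow(im)))
        M=M[(M[:,2]>.18)&(M[:,2]<.45)]-F
        Q=np.c_[M@U,M[:,1],M@N]
        print(n,len(Q),np.percentile(Q,[1,10,50,90,99],axis=0).round(3).tolist())
        # hood-frame for several angles
        for th in(1.30,1.35,1.40,1.45,1.5,1.55):
            X=np.c_[(Q[:,0]-.1)*np.cos(th)-Q[:,2]*np.sin(th),Q[:,1],(Q[:,0]-.1)*np.sin(th)+Q[:,2]*np.cos(th)]
            print(th,np.percentile(X,[2,25,50,75,98],axis=0).round(3)[:,[0,2]].tolist())
E
python3 yel.py
```

```text
scene 2140 [[0.108, -0.096, 0.183], [0.11, -0.077, 0.184], [0.119, 0.004, 0.187], [0.128, 0.08, 0.189], [0.135, 0.096, 0.191]]
1.3 [[-0.177, 0.058], [-0.175, 0.063], [-0.175, 0.069], [-0.174, 0.074], [-0.173, 0.084]]
1.35 [[-0.18, 0.049], [-0.179, 0.054], [-0.178, 0.06], [-0.177, 0.066], [-0.176, 0.076]]
1.4 [[-0.183, 0.04], [-0.182, 0.045], [-0.181, 0.051], [-0.18, 0.057], [-0.178, 0.067]]
1.45 [[-0.186, 0.031], [-0.184, 0.036], [-0.183, 0.042], [-0.182, 0.048], [-0.18, 0.057]]
1.5 [[-0.188, 0.022], [-0.186, 0.027], [-0.185, 0.033], [-0.184, 0.038], [-0.182, 0.048]]
1.55 [[-0.19, 0.012], [-0.188, 0.018], [-0.186, 0.023], [-0.185, 0.029], [-0.183, 0.039]]
top 159 [[0.13, -0.087, 0.027], [0.131, -0.075, 0.029], [0.134, -0.025, 0.188], [0.178, 0.035, 0.189], [0.178, 0.069, 0.19]]
1.3 [[-0.174, 0.079], [-0.173, 0.081], [-0.172, 0.082], [-0.141, 0.084], [-0.006, 0.086]]
1.35 [[-0.178, 0.07], [-0.177, 0.072], [-0.176, 0.074], [-0.145, 0.078], [-0.01, 0.083]]
1.4 [[-0.181, 0.061], [-0.18, 0.063], [-0.18, 0.066], [-0.149, 0.071], [-0.014, 0.082]]
1.45 [[-0.185, 0.052], [-0.183, 0.054], [-0.183, 0.056], [-0.152, 0.063], [-0.018, 0.081]]
1.5 [[-0.187, 0.043], [-0.186, 0.045], [-0.185, 0.047], [-0.155, 0.056], [-0.022, 0.08]]
1.55 [[-0.189, 0.034], [-0.188, 0.036], [-0.187, 0.038], [-0.158, 0.048], [-0.026, 0.079]]
```

Request:
play_rows:
  commands: ".567 -.871 .03 -.0758 -.2237 -.553;.567 -.871 .03 -.0758 -.2237 -.553;.567 -.871 .03 -.0758 -.2237 -.553;.567 -.871 .03 -.0758 -.2237 -.553;.567 -.871 .03 -.0758 -.2237 -.553;.567 -.871 .03 -.0758 -.2237 -.553;.567 -.871 .03 -.0758 -.2237 -.553;.567 -.871 .03 -.0758 -.2237 -.553;.567 -.871 .03 -.0758 -.2237 -.553;.567 -.871 .03 -.0758 -.2237 -.553;.567 -.871 .03 -.0758 -.2237 -.553;.567 -.871 .03 -.0758 -.2237 -.553;.567 -.871 .03 -.0758 -.2237 -.553;.567 -.871 .03 -.0758 -.2237 -.553;.567 -.871 .03 -.0758 -.2237 -.553;.567 -.871 .03 -.0758 -.2237 -.553;0 0 0 0 0 0;0 0 0 0 0 0"
  grip: 50

```text
time_s: 1.9
tcp_pos: [0.5353, 0.1483, 0.2365]
ee_rot: [[-0.273, -0.924, 0.267], [-0.894, 0.142, -0.424], [0.354, -0.355, -0.865]]
wrist_force: [0.3, 0.4, 0.5]
gripper_width: 0.575
gripper_force: 0.0
```

```bash
cat > st.py <<'E'
from h import *
import sys
q=np.load("p.npy");p=q[:3];R=Rn.from_euler('z',p[2]);n=R.apply(N)
def err(a,sg=-1,off=0):
    s=r.sense();G=toW(p,[face(0,0,.05)])[0]-n*.019+n*off
    t=np.pi-a;xb=-(np.cos(t)*R.apply(U)+np.sin(t)*R.apply(Y))*sg
    M=np.array([xb,np.cross(-n,xb),-n]).T
    rv=(Rn.from_matrix(M)*Rn.from_matrix(s["ee_rot"]).inv()).as_rotvec()
    print("t",s["time_s"],"joints",np.round(s["joints"],1),"F",np.round(s["wrist_force"],1),"M",np.round(s["moment"],2),"w",round(s["gripper_width"]*87,1),s["gripper_force"])
    print("shift/30mm",((G-s["tcp_pos"])/.03).round(3),"turn/.15",(rv/.15).round(3))
if __name__=="__main__": err(float(sys.argv[1]),-1,float(sys.argv[2]))
E
python3 st.py -2.356 0; python3 - <<'E'
from station import cams
import cv2
p,d=cams.capture("scene");cv2.imwrite("pics/pre.png",p)
E
```

```text
t 1.9 joints [ 46.   14.1 -26.4  33.5 -61.9 -78.2] F [0.3 0.4 0.5] M [ 1.03  0.52 -0.  ] w 50.0 0.0
shift/30mm [ 1.058 -1.707 -3.488] turn/.15 [ 0.006  0.006 -0.01 ]
```

View pics/pre.png

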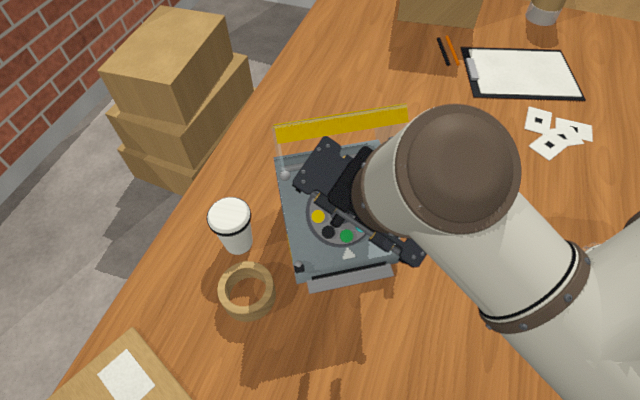

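The gripper is square over the bar, with the black bar end near (331,231). The hood is untouched. I'll go down along the axis and grip.

Request:
play_rows:
  commands: ".132 -.2134 -.436 0 0 0;.132 -.2134 -.436 0 0 0;.132 -.2134 -.436 0 0 0;.132 -.2134 -.436 0 0 0;.132 -.2134 -.436 0 0 0;.132 -.2134 -.436 0 0 0;.132 -.2134 -.436 0 0 0;.132 -.2134 -.436 0 0 0;0 0 0 0 0 0;0 0 0 0 0 0"

```text
time_s: 2.95
tcp_pos: [0.5671, 0.0984, 0.1327]
ee_rot: [[-0.272, -0.924, 0.269], [-0.895, 0.141, -0.423], [0.353, -0.356, -0.865]]
wrist_force: [-0.4, 0.6, -0.4]
gripper_width: 0.578
gripper_force: 0.0
```

Request:
play_rows:
  commands: "0 0 0 0 0 0;0 0 0 0 0 0;0 0 0 0 0 0;0 0 0 0 0 0;0 0 0 0 0 0;0 0 0 0 0 0"
  grip: 0

```text
time_s: 3.55
tcp_pos: [0.5678, 0.0976, 0.1328]
ee_rot: [[-0.274, -0.923, 0.269], [-0.895, 0.142, -0.423], [0.353, -0.356, -0.865]]
wrist_force: [3.4, -1.0, 0.5]
gripper_width: 0.179
gripper_force: 30.0
```

```bash
python3 st.py -2.356 0
```

```text
t 3.55 joints [ 37.4  20.6 -36.1  44.3 -45.6 -85.4] F [ 3.4 -1.   0.5] M [ 0.63 -0.17  0.23] w 15.6 30.025901484768838
shift/30mm [-0.023 -0.018 -0.031] turn/.15 [ 0.001  0.02  -0.012]
```

Request:
play_rows:
  commands: "0 0 0 .208 -.333 -.68;0 0 0 .208 -.333 -.68;0 0 0 .208 -.333 -.68;0 0 0 .208 -.333 -.68;0 0 0 .208 -.333 -.68;0 0 0 .208 -.333 -.68;0 0 0 .208 -.333 -.68;0 0 0 .208 -.333 -.68;0 0 0 .208 -.333 -.68;0 0 0 .208 -.333 -.68;0 0 0 0 0 0"

```text
time_s: 4.65
tcp_pos: [0.5692, 0.0961, 0.1339]
ee_rot: [[-0.959, -0.095, 0.268], [-0.207, 0.879, -0.429], [-0.195, -0.466, -0.863]]
wrist_force: [14.7, -10.8, -1.0]
gripper_width: 0.178
gripper_force: 30.1
```

```bash
python3 st.py 0 0
```

```text
t 4.65 joints [  37.3   20.7  -35.9   44.4  -46.  -153. ] F [ 14.7 -10.8  -1. ] M [-1.14 -3.22  0.79] w 15.5 30.071997648628894
shift/30mm [-0.071  0.031 -0.07 ] turn/.15 [ 2.12  -3.321 -6.767]
```

Joint 6 runs the other way: it is at -153, near its limit of -177. I'll go past the half click, let go so the turret settles at -0.785, and regrip half a turn round.

Request:
play_rows:
  commands: ".04 -.03 0 .175 -.28 -.571;0 0 0 .175 -.28 -.571;0 0 0 .175 -.28 -.571;0 0 0 0 0 0;0 0 0 0 0 0"

```text
time_s: 5.15
tcp_pos: [0.5692, 0.0954, 0.1342]
ee_rot: [[-0.945, 0.19, 0.266], [0.06, 0.901, -0.429], [-0.321, -0.389, -0.863]]
wrist_force: [4.6, -4.2, 4.5]
gripper_width: 0.185
gripper_force: 30.5
```

Request:
play_rows:
  commands: "0 0 0 0 0 0;0 0 0 0 0 0;0 0 0 0 0 0;-.132 .2134 .436 0 0 0;-.132 .2134 .436 0 0 0;-.132 .2134 .436 0 0 0;-.132 .2134 .436 0 0 0;0 0 0 0 0 0"
  grip: 50

```text
time_s: 5.95
tcp_pos: [0.553, 0.124, 0.1859]
ee_rot: [[-0.946, 0.183, 0.269], [0.055, 0.904, -0.424], [-0.321, -0.386, -0.865]]
wrist_force: [0.2, -0.4, 0.2]
gripper_width: 0.575
gripper_force: 0.0
```

```bash
python3 - <<'E'
import st
st.err(-.785,1,.06)
E
```

```text
t 5.95 joints [  42.    17.1  -31.2   37.8  -53.9 -165.4] F [ 0.2 -0.4  0.2] M [0.93 0.37 0.  ] w 50.0 0.0
shift/30mm [-0.062 -0.051 -0.071] turn/.15 [-5.419  8.603 17.563]
```

Request:
play_rows:
  commands: ".038 -.061 .042 -.2258 .3585 .7318;0 0 0 -.2258 .3585 .7318;0 0 0 -.2258 .3585 .7318;0 0 0 -.2258 .3585 .7318;0 0 0 -.2258 .3585 .7318;0 0 0 -.2258 .3585 .7318;0 0 0 -.2258 .3585 .7318;0 0 0 -.2258 .3585 .7318;0 0 0 -.2258 .3585 .7318;0 0 0 -.2258 .3585 .7318;0 0 0 -.2258 .3585 .7318;0 0 0 -.2258 .3585 .7318"

```text
time_s: 7.15
tcp_pos: [0.5532, 0.12, 0.1847]
ee_rot: [[-0.224, -0.937, 0.268], [-0.9, 0.093, -0.426], [0.374, -0.337, -0.864]]
wrist_force: [0.2, 0.1, -0.1]
gripper_width: 0.571
gripper_force: 0.0
```

Request:
play_rows:
  commands: "0 0 0 -.2258 .3585 .7318;0 0 0 -.2258 .3585 .7318;0 0 0 -.2258 .3585 .7318;0 0 0 -.2258 .3585 .7318;0 0 0 -.2258 .3585 .7318;0 0 0 -.2258 .3585 .7318;0 0 0 -.2258 .3585 .7318;0 0 0 -.2258 .3585 .7318;0 0 0 -.2258 .3585 .7318;0 0 0 -.2258 .3585 .7318;0 0 0 -.2258 .3585 .7318;0 0 0 -.2258 .3585 .7318;0 0 0 0 0 0;0 0 0 0 0 0"

```text
time_s: 8.55
tcp_pos: [0.5533, 0.1201, 0.1851]
ee_rot: [[0.923, -0.276, 0.268], [-0.145, -0.895, -0.422], [0.356, 0.351, -0.866]]
wrist_force: [0.3, 0.3, 0.7]
gripper_width: 0.574
gripper_force: 0.0
```

```bash
python3 - <<'E'
import st
st.err(-.785,1,.0)
from station import cams
import cv2
p,d=cams.capture("scene");cv2.imwrite("pics/mid.png",p[100:300,220:480].repeat(2,0).repeat(2,1))
E
```

```text
t 8.55 joints [ 41.6  17.  -31.5  37.9 -53.5   9.2] F [0.3 0.3 0.7] M [0.86 0.53 0.  ] w 50.0 0.0
shift/30mm [ 0.458 -0.769 -1.776] turn/.15 [-0.015  0.021  0.003]
```

View pics/mid.png

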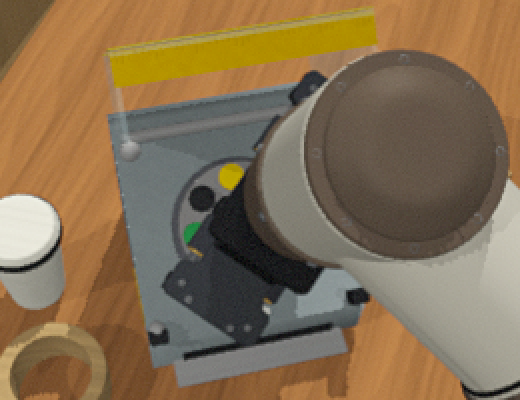

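The turret stands at -0.785: yellow is now in white's original place at crop (231,177), two clicks on. I'll regrip and give it one more click.

Request:
play_rows:
  commands: ".133 -.212 -.433 0 0 0;.133 -.212 -.433 0 0 0;.133 -.212 -.433 0 0 0;.133 -.212 -.433 0 0 0;0 0 0 0 0 0;0 0 0 0 0 0"

```text
time_s: 9.2
tcp_pos: [0.5696, 0.0949, 0.1339]
ee_rot: [[0.923, -0.275, 0.269], [-0.144, -0.895, -0.422], [0.356, 0.351, -0.866]]
wrist_force: [0.6, -0.2, 0.4]
gripper_width: 0.575
gripper_force: 0.0
```

Request:
play_rows:
  commands: "0 0 0 0 0 0;0 0 0 0 0 0;0 0 0 0 0 0;0 0 0 0 0 0;0 0 0 0 0 0"
  grip: 0

```text
time_s: 9.7
tcp_pos: [0.5696, 0.0952, 0.1341]
ee_rot: [[0.923, -0.274, 0.269], [-0.143, -0.896, -0.421], [0.356, 0.35, -0.866]]
wrist_force: [-0.1, -0.5, -0.5]
gripper_width: 0.205
gripper_force: 0.0
```

Request:
play_rows:
  commands: "0 0 0 .198 -.318 -.65;0 0 0 .198 -.318 -.65;0 0 0 .198 -.318 -.65;0 0 0 .198 -.318 -.65;0 0 0 .198 -.318 -.65;0 0 0 .198 -.318 -.65;0 0 0 .198 -.318 -.65;0 0 0 0 0 0;0 0 0 0 0 0"

```text
time_s: 10.6
tcp_pos: [0.5683, 0.0939, 0.1343]
ee_rot: [[0.455, -0.85, 0.267], [-0.734, -0.527, -0.428], [0.504, -0.001, -0.864]]
wrist_force: [-6.4, 0.4, 4.8]
gripper_width: 0.184
gripper_force: 29.9
```

```bash
python3 - <<'E'
import st
st.err(0,1,.0)
E
```

```text
t 10.6 joints [ 37.1  20.5 -36.1  44.4 -45.9 -40.4] F [-6.4  0.4  4.8] M [ 0.52  1.76 -0.82] w 16.0 29.88552489783615
shift/30mm [-0.042  0.107 -0.082] turn/.15 [0.022 0.025 0.025]
```

Request:
play_rows:
  commands: "0 0 0 0 0 0;0 0 0 0 0 0;0 0 0 0 0 0;-.09 .14 .29 0 0 0;-.177 .283 .577 0 0 0;-.177 .283 .577 0 0 0;-.177 .283 .577 0 0 0;-.177 .283 .577 0 0 0;-.177 .283 .577 0 0 0;-.177 .283 .577 0 0 0;-.177 .283 .577 0 0 0;-.177 .283 .577 0 0 0;-.177 .283 .577 0 0 0;-.177 .283 .577 0 0 0;0 0 0 0 0 0"
  grip: 50

```text
time_s: 12.1
tcp_pos: [0.5142, 0.1861, 0.3186]
ee_rot: [[0.456, -0.847, 0.273], [-0.735, -0.531, -0.421], [0.502, -0.009, -0.865]]
wrist_force: [0.8, -0.7, 0.3]
gripper_width: 0.576
gripper_force: 0.0
```

```bash
cat > go.py <<'E'
# go.py mx(mm) my mz tilt(deg, 0=down,30=face normal): moves left in row units, tool x in machine +x side
from h import *
import sys
p=np.load("p.npy")[:3];R=Rn.from_euler('z',p[2])
a=np.array(list(map(float,sys.argv[1:5])));s=r.sense()
T=toW(p,[a[:3]/1e3])[0];t=np.deg2rad(a[3])
z=-R.apply([-np.sin(t),0,np.cos(t)]);y=-R.apply(Y);M=np.array([np.cross(y,z),y,z]).T
rv=(Rn.from_matrix(M)*Rn.from_matrix(s["ee_rot"]).inv()).as_rotvec()
m=((np.array(s["tcp_pos"])-[p[0],p[1],0])@R.as_matrix()*1e3).round(1)
print("t",s["time_s"],"mach",m,"j",np.round(s["joints"],1),"F",np.round(s["wrist_force"],1),"w",round(s["gripper_width"]*87,1))
print("shift",((T-s["tcp_pos"])/.03).round(3),"turn",(rv/.15).round(3))
E
python3 go.py -90 0 410 0; python3 - <<'E'
from station import cams
import cv2,numpy as np
v=[]
for n in("scene","top"):
    p,d=cams.capture(n);v.append(p[100:300,200:400].repeat(2,0).repeat(2,1))
cv2.imwrite("pics/red.png",np.hstack(v))
E
```

```text
t 12.1 mach [-119.     2.4  318.6] j [ 51.3  10.9 -17.6  29.7 -74.1 -30.8] F [ 0.8 -0.7  0.3] w 50.1
shift [ 0.445 -0.863  3.048] turn [2.937 1.911 0.01 ]
```

View pics/red.png

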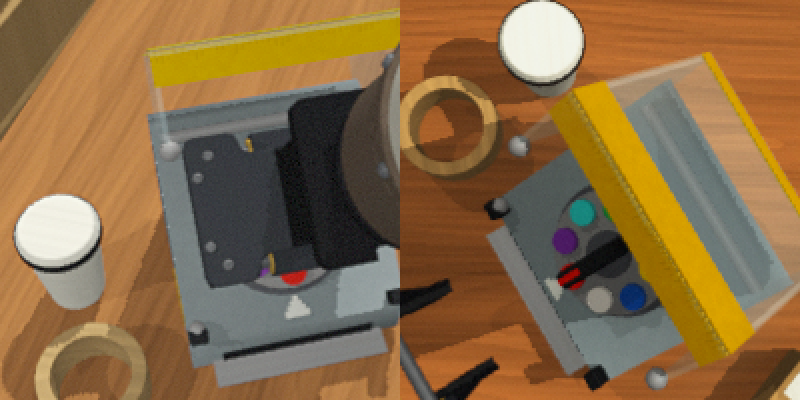

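Red (crop 572,276 in the top view) stands at the white pointer, and the hood hasn't moved. Next I'll shut the fingers and go up and over, behind the hood.

Request:
play_rows:
  commands: ".056 -.108 .381 .367 .239 0;.056 -.108 .381 .367 .239 0;.056 -.108 .381 .367 .239 0;.056 -.108 .381 .367 .239 0;.056 -.108 .381 .367 .239 0;.056 -.108 .381 .367 .239 0;.056 -.108 .381 .367 .239 0;.056 -.108 .381 .367 .239 0;.354 -.565 0 0 0 0;.354 -.565 0 0 0 0;.354 -.565 0 0 0 0;.354 -.565 0 0 0 0;.354 -.565 0 0 0 0;.354 -.565 0 0 0 0;.354 -.565 0 0 0 0;.354 -.565 0 0 0 0;0 0 0 0 0 0"
  grip: 0

```text
time_s: 13.9
tcp_pos: [0.6126, 0.0205, 0.4047]
ee_rot: [[0.527, -0.85, -0.009], [-0.85, -0.527, -0.006], [0.0, 0.011, -1.0]]
wrist_force: [0.2, 0.4, -1.4]
gripper_width: 0.007
gripper_force: 0.0
```

```bash
python3 go.py 63 0 350 0;  python3 - <<'E'
import numpy as np
for th in(1.31,1.1,.9,.7,.5,.3,.15,.08,0):
    a=np.deg2rad(182.4)-th;print(th,(86.6+175*np.cos(a)).round(1),(155+175*np.sin(a)).round(1))
E
```

```text
t 13.9 mach [ 73.5  -2.  404.7] j [ 17.1  17.8  19.5   0.2 -92.3  14.7] F [ 0.2  0.4 -1.4] w 0.6
shift [-0.129  0.334 -1.822] turn [ 0.039 -0.059  0.025]
1.31 34.4 322.0
1.1 0.8 307.5
0.9 -27.8 287.4
0.7 -51.9 262.0
0.5 -70.4 232.4
0.3 -82.6 199.7
0.15 -87.4 173.9
0.08 -88.3 161.7
0 -88.2 147.7
```

Request:
play_rows:
  commands: "-.06 .095 -.456 0 0 0;-.06 .095 -.456 0 0 0;-.06 .095 -.456 0 0 0;-.06 .095 -.456 0 0 0;-.151 .241 -.311 0 0 0;-.151 .241 -.311 0 0 0;-.151 .241 -.311 0 0 0;-.198 .316 -.161 -.196 -.127 0;-.198 .316 -.161 -.196 -.127 0;-.198 .316 -.161 -.196 -.127 0;0 0 0 0 0 0"

```text
time_s: 15.0
tcp_pos: [0.5721, 0.0855, 0.3091]
ee_rot: [[0.53, -0.847, 0.051], [-0.841, -0.532, -0.093], [0.106, 0.006, -0.994]]
wrist_force: [-0.2, -0.7, 0.1]
gripper_width: 0.011
gripper_force: 0.0
```

```bash
python3 go.py 1 0 307.5 6;  python3 - <<'E'
from station import cams
import cv2,numpy as np
v=[]
for n in("scene","top"):
    p,d=cams.capture(n);v.append(p[60:300,200:440])
cv2.imwrite("pics/push.png",cv2.resize(np.hstack(v),None,fx=1.6,fy=1.6))
E
```

```text
t 15.0 mach [ -3.   -1.9 309.1] j [ 27.8  13.7  -1.8   6.3 -74.5   2.6] F [-0.2 -0.7  0.1] w 0.9
shift [ 0.125 -0.081 -0.053] turn [ 0.032 -0.029 -0.012]
```

View pics/push.png

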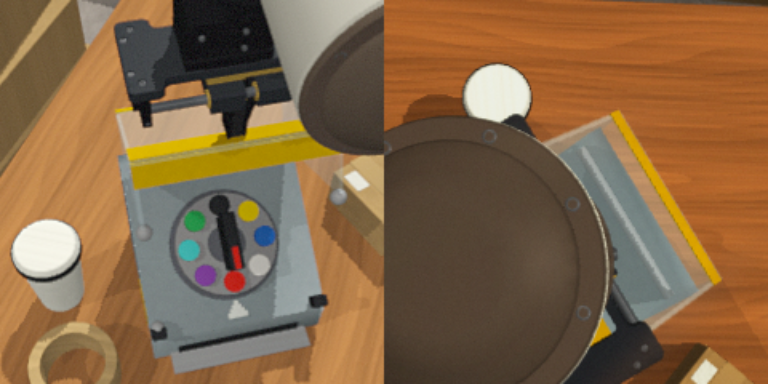

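The fingertips are on the yellow band (crop 236,133) and the hood has begun to close. Red is still at the pointer. I'll carry on along the arc.

Request:
play_rows:
  commands: "-.169 .269 -.223 -.196 -.127 0;-.169 .269 -.223 -.196 -.127 0;-.169 .269 -.223 -.196 -.127 0;-.142 .227 -.282 -.196 -.127 0;-.142 .227 -.282 -.196 -.127 0;-.142 .227 -.282 -.196 -.127 0;-.109 .174 -.329 -.196 -.127 0;-.109 .174 -.329 -.196 -.127 0;-.109 .174 -.329 -.196 -.127 0;-.072 .115 -.363 -.196 -.127 0;-.072 .115 -.363 -.196 -.127 0;-.072 .115 -.363 -.196 -.127 0;0 0 0 0 0 0"

```text
time_s: 16.4
tcp_pos: [0.5286, 0.1543, 0.2006]
ee_rot: [[0.458, -0.848, 0.265], [-0.732, -0.529, -0.428], [0.504, 0.002, -0.864]]
wrist_force: [-0.7, -0.6, -0.2]
gripper_width: 0.006
gripper_force: 0.0
```

```bash
python3 go.py -88 0 161.7 30
```

```text
t 16.4 mach [-84.4  -2.2 200.6] j [ 46.8  15.9 -29.9  34.9 -58.1 -37.3] F [-0.7 -0.6 -0.2] w 0.5
shift [-1.000e-03  1.410e-01 -1.296e+00] turn [0.029 0.004 0.009]
```

Request:
play_rows:
  commands: "-.014 .023 -.26 0 0 0;-.014 .023 -.26 0 0 0;-.014 .023 -.26 0 0 0;-.014 .023 -.26 0 0 0;-.014 .023 -.26 0 0 0;0 0 0 0 0 0"

```text
time_s: 17.0
tcp_pos: [0.5274, 0.1581, 0.1634]
ee_rot: [[0.456, -0.848, 0.268], [-0.733, -0.529, -0.427], [0.504, -0.002, -0.864]]
wrist_force: [0.8, -0.2, 1.8]
gripper_width: 0.008
gripper_force: 1.0
```

Request:
play_rows:
  commands: ".01 -.01 -.1 0 0 0;.01 -.01 -.1 0 0 0;.01 -.01 -.1 0 0 0;0 0 0 0 0 0"

```text
time_s: 17.4
tcp_pos: [0.5275, 0.1572, 0.1538]
ee_rot: [[0.457, -0.848, 0.267], [-0.734, -0.529, -0.426], [0.503, -0.002, -0.864]]
wrist_force: [-0.7, 0.0, -0.4]
gripper_width: 0.005
gripper_force: 0.0
```

```bash
python3 go.py -88 0 147.7 30
```

```text
t 17.4 mach [-87.5  -1.6 153.8] j [ 46.6  18.8 -34.   38.  -52.2 -42.4] F [-0.7  0.  -0.4] w 0.4
shift [ 0.035  0.042 -0.202] turn [0.012 0.02  0.011]
```

Request:
play_rows:
  commands: ".013 -.021 -.043 0 0 0;.013 -.021 -.043 0 0 0;.013 -.021 -.043 0 0 0;0 0 0 0 0 0"

```text
time_s: 17.8
tcp_pos: [0.5291, 0.1554, 0.1499]
ee_rot: [[0.457, -0.848, 0.267], [-0.734, -0.529, -0.426], [0.503, -0.002, -0.864]]
wrist_force: [-0.4, 0.6, 0.2]
gripper_width: -0.001
gripper_force: 0.2
```

Request:
play_rows:
  commands: ".013 -.021 -.043 0 0 0;.013 -.021 -.043 0 0 0;.013 -.021 -.043 0 0 0;0 0 0 0 0 0"

```text
time_s: 18.2
tcp_pos: [0.5299, 0.1549, 0.1485]
ee_rot: [[0.456, -0.848, 0.27], [-0.734, -0.53, -0.424], [0.503, -0.005, -0.864]]
wrist_force: [-18.8, 9.6, 15.3]
gripper_width: 0.008
gripper_force: 11.5
```

Request:
play_rows:
  commands: ".009 -.014 -.029 0 0 0;0 0 0 0 0 0;0 0 0 0 0 0"

```text
time_s: 18.5
tcp_pos: [0.5299, 0.1549, 0.1485]
ee_rot: [[0.456, -0.847, 0.271], [-0.734, -0.531, -0.424], [0.503, -0.005, -0.864]]
wrist_force: [-24.2, 11.9, 21.0]
gripper_width: 0.004
gripper_force: 14.9
```

Request:
play_rows:
  commands: "-.09 .14 .29 0 0 0;-.177 .283 .577 0 0 0;-.177 .283 .577 0 0 0;-.177 .283 .577 0 0 0;-.177 .283 .577 0 0 0;-.177 .283 .577 0 0 0;-.177 .283 .577 0 0 0;-.177 .283 .577 0 0 0;-.177 .283 .577 0 0 0;-.177 .283 .577 0 0 0;-.177 .283 .577 0 0 0;-.177 .283 .577 0 0 0;0 0 0 0 0 0;0 0 0 0 0 0"

```text
time_s: 19.9
tcp_pos: [0.4694, 0.2502, 0.3438]
ee_rot: [[0.457, -0.849, 0.267], [-0.734, -0.529, -0.426], [0.503, -0.001, -0.864]]
wrist_force: [0.0, 0.5, -0.1]
gripper_width: 0.001
gripper_force: 0.0
```

```bash
python3 - <<'E'
from yel import *
p=np.load("p.npy");v=[]
for n in("scene","top"):
    im,d=cams.capture(n);v.append(im[80:320,200:440])
    M=mach(p,cloud(n,im,d,yellow(im)));M=M[(M[:,2]>.07)&(M[:,2]<.3)]-F
    Q=np.c_[M@U,M[:,1],M@N];Q=Q[(Q[:,0]<-.03)&(abs(Q[:,1])<.1)]
    a=np.arctan2(Q[:,2],.1-Q[:,0])
    k=Q[Q[:,2]>.07]
    print(n,len(Q),len(k),np.percentile(k,[2,50,98],axis=0).round(4).tolist())
cv2.imwrite("pics/end.png",cv2.resize(np.hstack(v),None,fx=1.6,fy=1.6))
s=r.sense();print(s["time_s"],s["wrist_force"])
E
```

```text
scene 315 315 [[-0.0752, 0.0719, 0.0784], [-0.0598, 0.0847, 0.081], [-0.0441, 0.0975, 0.0832]]
top 5 5 [[-0.0423, -0.0747, 0.0785], [-0.0421, 0.0545, 0.0794], [-0.0418, 0.0737, 0.0795]]
20.0 [-0.51490222 -0.8204453  -0.39708255]
```

View pics/end.png

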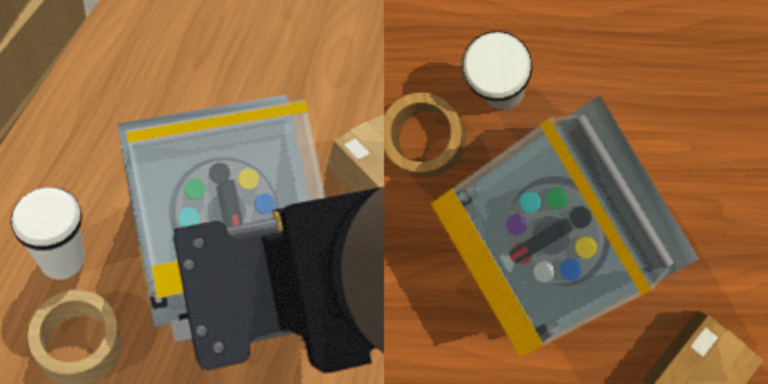

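The hood is shut: its band stands 81 mm over the face, as it should. Red is at the pointer, and the cup, tape roll and carton haven't moved. The robot is clear, so I'll hand in.

```bash
python3 -c "
from station import r
print(r.finish_job())"
```

```text
the job is handed in; nothing more can be done
None
```

The red stamp stands at the pointer, the hood is pressed fully shut, the cup, tape roll and carton are where they were, and the robot is clear; I handed the job in at about 20 s.

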